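# Slide the middle cabinet door behind its plain neighbour

### The job

Open the middle bay of the low bench cabinet: take its middle door, on the rear track, by the tab on top and slide it fully behind the plain solid neighbouring door, so that the two line up. Do not slide it behind the louvred neighbour, which must stay clear because battery chargers breathe through it; then let go of the tab.

Things in the scene. Friction and masses are not known exactly. Their poses are not given: they have to be found in the camera images.
- middle_tab (a point): Top centre of the dark wood tab on the middle door, 249 mm above the bench. Tab: 36 mm long along the track, 12 thick, rising 45 from the door's top edge at mid-width, in the door's plane. Axes: y along the track, x out of the cabinet's door side (away from the robot), z up. Door: 180 mm wide, 12 thick, on the rear track (nearer the robot). On the robot's side is the cabinet roof, 200 mm high.
- middle_door (a joint): Middle door's place along the track (m): 0 = midway between its neighbours, bay shut; grows along the tab's +y. Stops at -0.170 and +0.170; at -0.165 or +0.165 it is exactly behind a neighbour. Starts up to 0.04 off 0. Slides with a few newtons, stays where left. The fixed plywood cabinet is 560 mm long, 206 deep; a 54 mm tall tape measure lies on its roof, 85 mm or more from the tab.
- plain_top (a point): Middle of the top edge (204 mm above the bench) of the plain door: a solid flush wooden panel 180 mm wide, 12 thick, with a small round finger cup in its face. Bolted shut on the front track, 20 mm beyond the middle door's plane (further from the robot), at one end of the cabinet (which end varies), 165 mm along the track from its middle. Nothing stands above its top edge. Axes as the tab's.
- louvred_top (a point): Middle of the top edge (204 mm above the bench) of the louvred door: outline as the plain door, but with five sloping wooden louvre blades that project about 20 mm from its face. Bolted shut on the front track at the other end of the cabinet. Nothing stands above its top edge. Axes as the tab's.

How it is judged:
At the end, for the whole second after the job is handed in: The middle door stands at rest behind the plain door, its centre within 15 mm of the plain door's centre along the track, and the tab is let go (y of middle_tab in the frame of plain_top between -0.015 and 0.015 m and velocity of joint middle_door between -0.01 and 0.01 m/s); the robot touches nothing.
It fails at once if the middle door is slid behind the louvred door (its centre comes within 85 mm of the louvred door's centre along the track) (y of middle_tab in the frame of louvred_top between -0.085 and 0.085 m).
It also fails if it takes over 35 s, if anything falls off the work surface, if the arm or the gripper's body presses on something with over 40 N, if the wrist force passes 120 N, or if a joint passes its speed limit or range.

### The arm

A 6-joint arm with a two-finger parallel gripper is mounted at the origin on the work surface. World frame = base frame: x ahead of the robot, y to its left, z up, the work surface at z = 0. Lengths are in m, angles in rad, forces in N, time in s.
With the tool pointing down it reaches from about 0.35 to 0.775 m from the base axis. Payload 7.3 kg.
Tool frame: the origin (TCP) lies on the centre line of the jaws, within the pads' length; the fingertips stand 14 mm ahead of it and the grasp point (between the pads) lies 5 mm behind it; z points along the fingers, y is the direction in which the jaws open and shut (so a half turn about z gives the same grasp; the last joint's range is limited). The gripper opens to 92 mm and grips with 3 to 60 N. Pads are 19 mm wide; open, the fingers measure 130 mm over their backs; the gripper's body (75 mm by 190 mm) begins 47 mm behind the grasp point.
Start: joints at [-1.349, 0.342, 1.524, -0, 1.275, -0.146], TCP at [0.189, -0.49, 0.241] pointing down, gripper open.
Joint ranges: [-2.53, 2.53], [-0.77, 2.02], [0.04, 2.7], [-1, 4.14], [0.28, 2.66], [-3.11, 3.11]. Speed limits (rad/s): [2.57, 2.57, 3.14, 3.14, 3.14, 3.14].

### API

Orientations are given as [roll, pitch, yaw] about the fixed x, y, z axes, in that order (R = Rz(yaw) Ry(pitch) Rx(roll)).
In Python, from cell import telemetry, cams, robot gives the robot as it stands.
- The arm moves only by the tool servo_tool, never from a script. Its argument "targets" is text: rows parted by semicolons, each of 4 numbers parted by spaces: the shift along the tool's x, y, z in mm, then the turn about the tool's z in rad. In form: x y z yaw; .... A call has 1 to 20 rows; each row shifts and turns the pose as measured when the row begins, along the tool's axes as they then stand; what a row does not reach is not made up. A row lasts 1/8 s, in which the tool goes at most 62.5 mm and 10.7 degrees, less where a joint would pass 70% of its speed; a pose out of reach is approached as far as the arm can. A call with a gripper value outside its range is refused whole. "hand" is the opening, from 0 (shut) to 1 (fully open), set as the call begins (left out, the last holds). The fingers move at their own pace and stop on an object; "squeeze" is the grip in N (left out, the last holds). Time passes only in rows, so rows that do not move let the fingers close. It gives the time, the measured TCP pose, the force and the opening at its end, in the units of the state.
- telemetry.observe(): the state, without advancing time (a new reading comes with each control period).
- cams.read_camera(name): name is "scene" or "top"; returns a dict with "color" (384x512x3 uint8, red, green, blue), "K" (3x3 intrinsics, pixels), "R" (3x3) and "t" (3): a world point X has camera coordinates R X + t. Camera axes: x right, y down, z forward; pixel columns grow to the right and rows downward; lengths in m; the calibration is good to about 2 mm. A picture is of the moment at which its call begins. There is no depth.
- robot.hand_in(): hands the job in, once; it reports no verdict.
Trained networks look in a picture, given as the dict that the camera call returned (one of the last four; its "shot" number tells which), for a name from the list of things; names that differ only in an ending like _2 or _b are one class to them, and where a whole thing is asked for, a point or a joint stands for the part that bears it (a point fixed in the world has none). Each returns a list of dicts, best first, with "score" (0 to 1); they miss things now and then, are a little off and sometimes report something else, mostly with a low value. They report only what shows in the picture. A call takes as long as a camera call.
- cams.cut_out(picture, query): "region" (384x512 bool, what is visible of it) and "extent" ([centre column, centre row, width, height] in pixels, round what is visible of it).
The state is a dict: "time": time; "qpos": joint angles; "qvel": joint speeds; "joint_efforts": joint torques, N m; "tool_pos": TCP position; "tool_rot": TCP orientation; "contact_force": force on the tool from outside, world axes, zero at the start; "torque": the same for the moment, N m; "opening": finger opening in m.
Only numpy, scipy, OpenCV 4.12 (cv2) and the standard library are available. Lean on these libraries where they do the work, as an engineer would, in place of code of your own. Each camera call takes 0.05 s, during which the arm holds its last target.

## Working session

There is one attempt and no reset: what is moved stays moved. The work goes in short steps, Python scripts to look and compute and a tool call to move; the robot and the scene stay as the last step left them, time stands still between calls to the robot, and variables do not carry over. Pictures are saved under pics/ and viewed, and the job is handed in when it is done.

Besides the shell and the picture viewer there is one more tool, called after "Request:" as a command line: name --argument value ..., lists and objects as JSON in quotes. servo_tool: Moves the arm, as the interface text tells. Its arguments: {"type":"object","properties":{"targets":{"type":"string"},"hand":{"type":"number"},"squeeze":{"type":"number"}},"required":["targets"]}

```bash
mkdir -p pics; cat > look.py <<'E'
from cell import telemetry, cams, robot
import cv2, numpy as np, pickle
def go(tag):
    out={}
    for n in ("scene","top"):
        p=cams.read_camera(n); im=p["color"][:,:,::-1].copy()
        d={}
        for q in ("middle_tab","plain_top","louvred_top","middle_door"):
            try: r=cams.cut_out(p,q)
            except Exception as e: print(n,q,e); continue
            d[q]=r
            for k in r[:2]: print(n,q,round(k["score"],2),np.round(k["extent"],1))
        cv2.imwrite(f"pics/{tag}_{n}.png",im)
        out[n]=(dict(p),d)
    pickle.dump(out,open(f"{tag}.pkl","wb"))
    print(telemetry.observe())
E
python3 -c "
import look;look.go('a')"
```

```text
scene middle_tab 0.6 [191.2 204.2 103.6 100. ]
scene plain_top 0.33 [190.8 206.8 106.8  99.9]
scene louvred_top 0.93 [114.1 214.6 116.8  81.3]
top middle_tab 0.86 [296.4 175.7  89.9  17. ]
top plain_top 0.74 [204.9 174.3  89.8  17.7]
top louvred_top 0.69 [364.6 155.2 105.6  22.3]
top middle_door 0.79 [299.1 179.7  94.4  11.6]
{'time': 0.5, 'qpos': array([-1.34898237e+00,  3.42045754e-01,  1.52413444e+00,  2.51341566e-05,
        1.27538823e+00, -1.46009903e-01]), 'qvel': array([-0.00120153, -0.00134422, -0.0013008 ,  0.00024609, -0.00029957,
       -0.00031352]), 'joint_efforts': array([-1.26941162e-03, -4.30814910e+01, -2.44313121e+01,  7.18386238e-02,
        4.88660764e-02, -5.65509197e-06]), 'tool_pos': array([ 0.18880696, -0.48988237,  0.2407047 ]), 'tool_rot': array([ 3.14156518e+00, -2.02644324e-05,  3.67816539e-01]), 'contact_force': array([0.0231985 , 0.62866214, 0.19455309]), 'torque': array([ 0.01653785, -0.00733663, -0.01249484]), 'opening': 0.09183091896754521}
```

```bash
python3 - <<'E'
import cv2,pickle
o=pickle.load(open('a.pkl','rb'))
for n in o:
    p=o[n][0]; print(n,p["K"].round(1).tolist(),p["R"].round(3).tolist(),p["t"].round(3).tolist())
im=cv2.imread('pics/a_scene.png')[110:310,30:300]; cv2.imwrite('pics/a_scene_z.png',cv2.resize(im,None,fx=2.9,fy=2.9,interpolation=cv2.INTER_CUBIC))
im=cv2.imread('pics/a_top.png')[90:270,120:440]; cv2.imwrite('pics/a_top_z.png',cv2.resize(im,None,fx=2.5,fy=2.5,interpolation=cv2.INTER_CUBIC))
E
```

```text
scene [[426.6, 0.0, 254.3], [0.0, 426.6, 190.0], [0.0, 0.0, 1.0]] [[-0.24, 0.971, 0.009], [0.64, 0.165, -0.75], [-0.73, -0.174, -0.661]] [0.095, -0.236, 1.288]
top [[472.0, 0.0, 241.8], [0.0, 472.0, 182.9], [0.0, 0.0, 1.0]] [[0.024, -1.0, -0.005], [-0.999, -0.024, -0.035], [0.035, 0.006, -0.999]] [0.029, 0.581, 1.099]
```

View pics/a_scene_z.png

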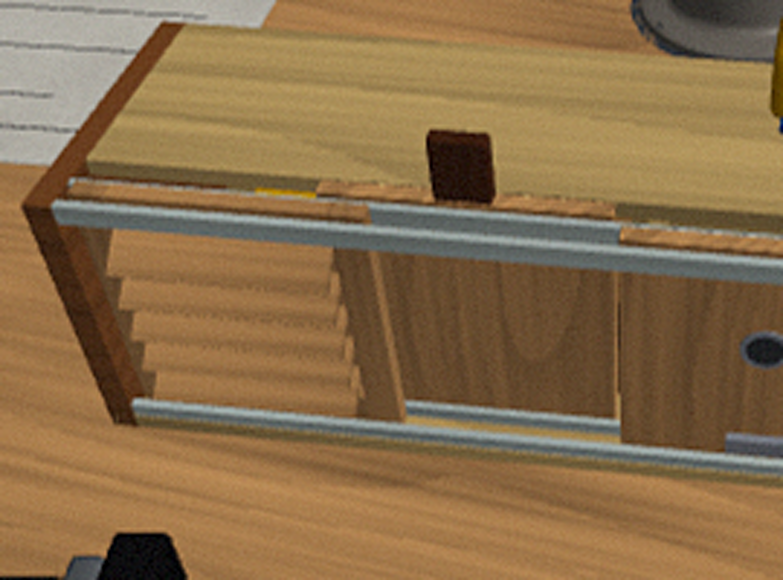

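View pics/a_top_z.png

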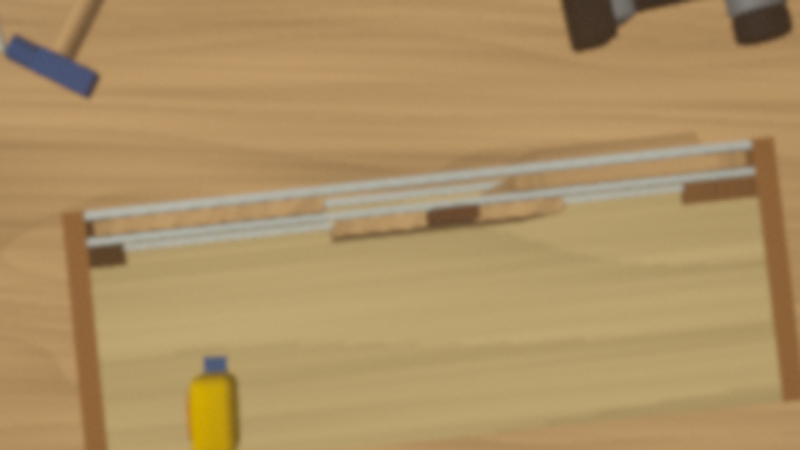

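View pics/a_scene.png

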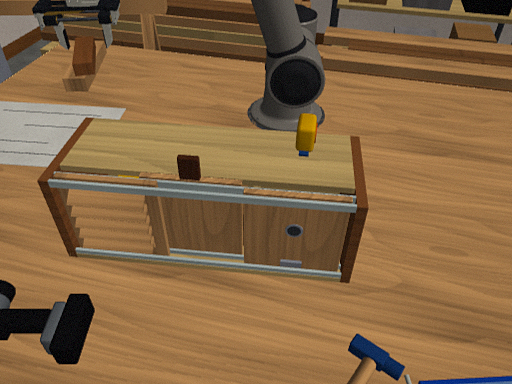

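```bash
python3 - <<'E'
import cv2,pickle,numpy as np
o=pickle.load(open('a.pkl','rb'))
im=o['scene'][0]['color'][145:190,165:215,::-1]; a=cv2.resize(im,None,fx=12,fy=12,interpolation=cv2.INTER_NEAREST); cv2.imwrite('pics/b_s.png',a)
im=o['top'][0]['color'][155:200,265:325,::-1]; a=cv2.resize(im,None,fx=12,fy=12,interpolation=cv2.INTER_NEAREST); cv2.imwrite('pics/b_t.png',a)
E
```

```text
(no output)
```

View pics/b_s.png

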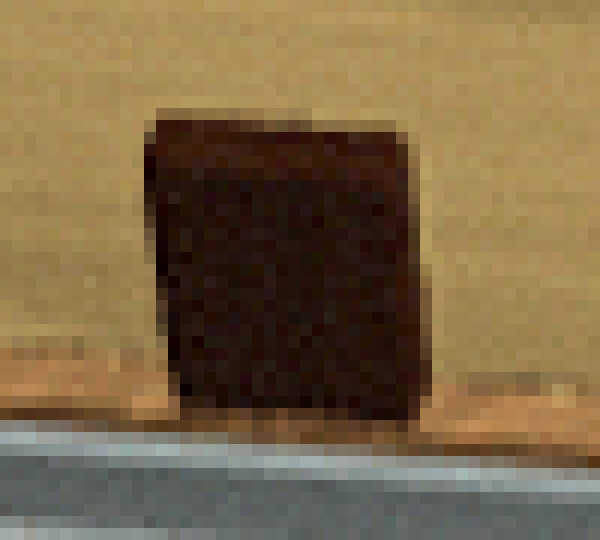

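View pics/b_t.png

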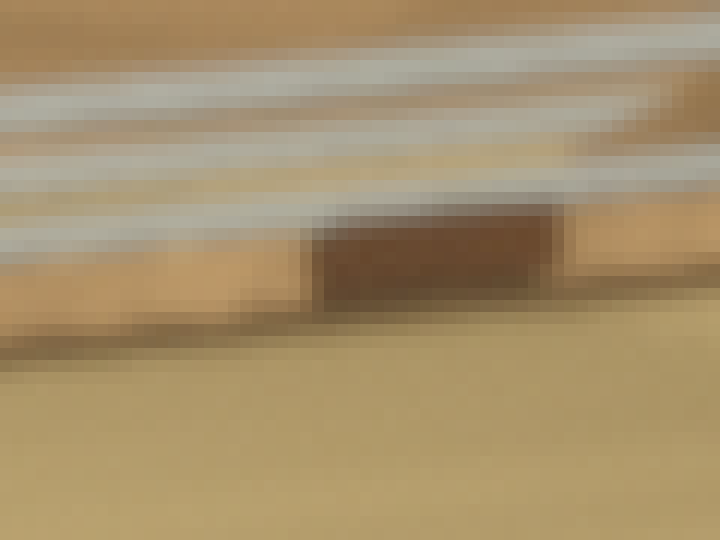

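```bash
cat > geo.py <<'E'
import pickle,numpy as np,cv2
def P(p): return p["K"]@np.c_[p["R"],p["t"]]
def tri(ps,us):
    X=cv2.triangulatePoints(P(ps[0]),P(ps[1]),np.array(us[0],float).reshape(2,1),np.array(us[1],float).reshape(2,1));X=(X[:3]/X[3]).ravel()
    for p,u in zip(ps,us):
        c=p["R"]@X+p["t"];c=p["K"]@c; print('res',(c[:2]/c[2]-u).round(2))
    return X
def onz(p,u,z):
    d=p["R"].T@np.linalg.inv(p["K"])@np.array([u[0],u[1],1.]); C=-p["R"].T@p["t"]; return C+d*(z-C[2])/d[2]
E
python3 - <<'E'
from geo import *
o=pickle.load(open('a.pkl','rb')); s,t=o['scene'][0],o['top'][0]
print('tab',tri([s,t],[(187.9,157.0),(301.0,175.75)]).round(4), onz(t,(301,175.75),.249),onz(s,(187.9,157),.249))
z=lambda x,y:(x/2.5+120-.5,y/2.5+90-.5)
L=onz(t,z(63,213),.206);R=onz(t,z(773,138),.206);d=L-R;print(L,R,np.linalg.norm(d),'mid',(L+R)/2,'ang of +y dir from world y',np.arctan2(-d[0],d[1]))
a=onz(t,z(85,216),.204);b=onz(t,z(750,146),.204);d2=a-b;print(np.linalg.norm(d2),np.arctan2(-d2[0],d2[1]))
print('tape cap',[onz(t,z(*c),.254).round(3) for c in[(204,358),(228,358),(190,375),(237,375),(240,450)]])
for n,z0 in(('scene',.204),('top',.204)):
  for q in ('plain_top','louvred_top','middle_door'):
    for r in o[n][1].get(q,[])[:1]:
      e=r['extent'];print(n,q,onz(o[n][0],e[:2],z0).round(3))
E
```

```text
res [0.29 0.01]
res [ 0.2  -0.06]
tab [ 0.5878 -0.0687  0.2452] [ 0.5874964  -0.06784744  0.249     ] [ 0.59251615 -0.0670412   0.249     ]
[0.58464176 0.22996115 0.206     ] [ 0.65586511 -0.31898332  0.206     ] 0.55354565849853 mid [ 0.62025344 -0.04451109  0.206     ] ang of +y dir from world y 0.12902522380407933
0.5194932515909657 0.12866578763044229
tape cap [array([0.479, 0.113, 0.254]), array([0.479, 0.096, 0.254]), array([0.466, 0.123, 0.254]), array([0.467, 0.089, 0.254]), array([0.412, 0.085, 0.254])]
scene plain_top [ 0.66  -0.041  0.204]
scene louvred_top [ 0.706 -0.151  0.204]
top plain_top [0.588 0.113 0.204]
top louvred_top [ 0.633 -0.196  0.204]
top middle_door [ 0.582 -0.07   0.204]
```

Request:
servo_tool --targets "0 0 -60 0.12; 0 0 -50 0.12; 36 -29 0 0; 36 -29 0 0; 36 -29 0 0; 36 -29 0 0; 36 -29 0 0; 36 -29 0 0; 36 -29 0 0; 36 -29 0 0; 36 -29 0 0; 36 -29 0 0; 0 0 0 0; 0 0 0 0" --hand 1

```text
time: 2.25
tool_pos: [0.5212, -0.1493, 0.3544]
tool_rot: [3.141, -0.002, 0.117]
contact_force: [1.1, -0.0, 0.2]
opening: 0.0916
```

Request:
servo_tool --targets "39 -36 0 -0.012; 39 -36 0 0; 0 0 0 0; 0 0 0 0"

```text
time: 2.75
tool_pos: [0.5893, -0.072, 0.355]
tool_rot: [3.139, -0.001, 0.121]
contact_force: [-0.7, -0.5, -1.0]
opening: 0.0918
```

```bash
python3 -c "
import look;look.go('c')"|head -8; python3 - <<'E'
import cv2
im=cv2.imread('pics/c_scene.png')[60:260,80:380]; cv2.imwrite('pics/c_z.png',cv2.resize(im,None,fx=2.6,fy=2.6,interpolation=cv2.INTER_CUBIC))
E
```

```text
scene middle_tab 0.9 [191.8 206.3 106.7 101. ]
scene middle_tab 0.22 [298.  231.4 108.8  84.2]
scene plain_top 0.89 [295.9 231.7 108.2  83.7]
scene louvred_top 0.59 [112.3 214.2 112.2  77.8]
scene middle_door 0.87 [190.6 204.7 105.7  96.6]
top plain_top 0.71 [203.4 175.1  88.3  13.1]
{'time': 3.25, 'qpos': array([-2.47966265e-01,  4.20707140e-01,  1.09579643e+00, -1.60895756e-03,
        1.62245748e+00,  1.20082196e+00]), 'qvel': array([ 3.47997057e-03,  2.01390538e-03, -1.81108798e-03, -4.70678369e-04,
```

View pics/c_z.png

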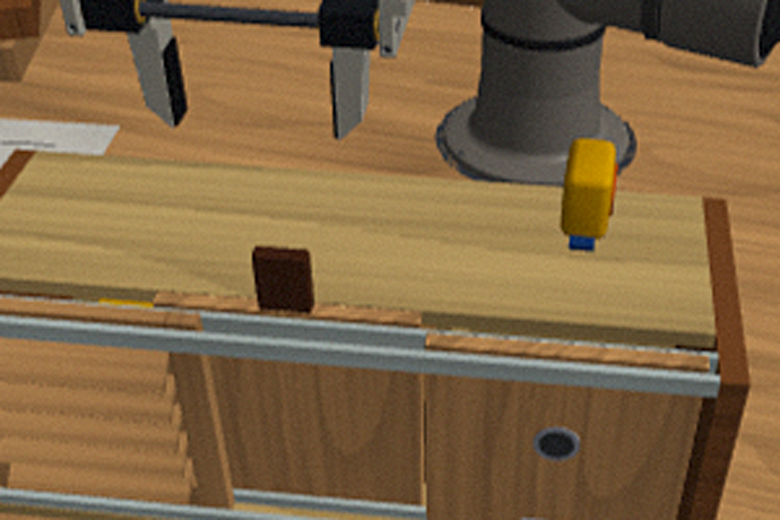

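Request:
servo_tool --targets "0 -2 -0 -0.008; 0 -2 45 0; 0 0 45 0; 0 0 30 0; 0 0 7 0; 0 0 0 0"

```text
time: 4.0
tool_pos: [0.5905, -0.0666, 0.2267]
tool_rot: [3.138, -0.006, 0.132]
contact_force: [0.5, 0.3, -0.4]
opening: 0.092
```

```bash
python3 -c "
import look;look.go('d')"|head -8; python3 - <<'E'
import cv2
im=cv2.imread('pics/d_scene.png')[60:260,80:380]; cv2.imwrite('pics/d_z.png',cv2.resize(im,None,fx=2.6,fy=2.6,interpolation=cv2.INTER_CUBIC))
E
```

```text
scene plain_top 0.83 [297.3 231.7 109.8  82.9]
scene louvred_top 0.76 [113.4 215.9 118.2  81. ]
scene middle_door 0.88 [191.1 203.1 104.6  99.9]
top middle_tab 0.33 [402.5 151.7  32.6  13.2]
top plain_top 0.63 [203.7 172.8  94.3  15.6]
top louvred_top 0.62 [403.1 151.1  32.2  15.8]
{'time': 4.5, 'qpos': array([-0.24071462,  0.47617954,  1.35365686, -0.00154487,  1.30443757,
        1.19826397]), 'qvel': array([ 9.63825835e-05,  3.40259263e-03,  1.37885554e-03,  1.30110700e-03,
```

View pics/d_z.png

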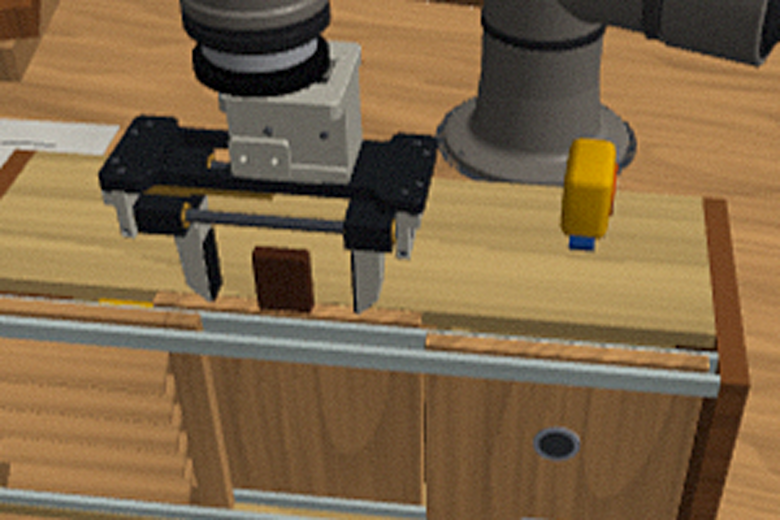

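The jaws straddle the tab in the door's plane. The tips (205,300 and 370,310 in the zoom) sit just above the door's top edge, with the tab between them at 285,280. Closing now.

Request:
servo_tool --targets "0 0 0 0; 0 0 0 0; 0 0 0 0; 0 0 0 0; 0 0 0 0; 0 0 0 0" --hand 0 --squeeze 15

```text
time: 5.25
tool_pos: [0.5904, -0.067, 0.2266]
tool_rot: [3.137, -0.006, 0.132]
contact_force: [0.2, -2.5, -0.2]
opening: 0.0366
```

Opening of 36.6 mm matches the tab length, so it is gripped. Sliding toward +y (plain end).

Request:
servo_tool --targets "0 -8 0 0; 0 -15 0 0; 0 -15 0 0; 0 -15 0 0; 0 -15 0 0; 0 -15 0 0; 0 -15 0 0; 0 -15 0 0; 0 0 0 0"

```text
time: 6.38
tool_pos: [0.5744, 0.0541, 0.2266]
tool_rot: [3.138, -0.008, 0.133]
contact_force: [-0.5, 2.0, 0.5]
opening: 0.0358
```

Request:
servo_tool --targets "0 -13 0 0; 0 -13 0 0; 0 -13 0 0; 0 -12 0 0; 0 0 0 0"

```text
time: 7.0
tool_pos: [0.5673, 0.108, 0.2265]
tool_rot: [3.138, -0.008, 0.133]
contact_force: [-1.2, 2.4, 1.5]
opening: 0.0359
```

```bash
python3 -c "
import look;look.go('e')"|head -8; python3 - <<'E'
import cv2
im=cv2.imread('pics/e_scene.png')[110:300,140:380]; cv2.imwrite('pics/e_z.png',cv2.resize(im,None,fx=3.1,fy=3.1,interpolation=cv2.INTER_CUBIC))
E
```

```text
scene middle_tab 0.89 [292.9 203.8 109.9  79.6]
scene plain_top 0.85 [296.6 230.2 108.1  84.3]
scene middle_door 0.81 [293.9 204.6 107.8  80. ]
scene middle_door 0.31 [297.8 231.3 111.6  83.8]
{'time': 7.5, 'qpos': array([ 0.05449979,  0.44491951,  1.40479061, -0.00474046,  1.28362606,
        1.49543592]), 'qvel': array([ 2.30613314e-04,  2.29758095e-04, -2.31614360e-03, -2.60325616e-04,
        7.84273234e-05,  2.45270467e-03]), 'joint_efforts': array([ -1.51789226, -47.74239063, -24.16420341,  -1.05393469,
        -0.19597946,   0.11199091]), 'tool_pos': array([0.56756446, 0.10609191, 0.22654028]), 'tool_rot': array([ 3.13642678, -0.00788686,  0.13120449]), 'contact_force': array([-1.11638907,  2.07438027,  1.22512344]), 'torque': array([0.83444597, 0.1845488 , 0.15159422]), 'opening': 0.03589001718774057}
```

View pics/e_z.png

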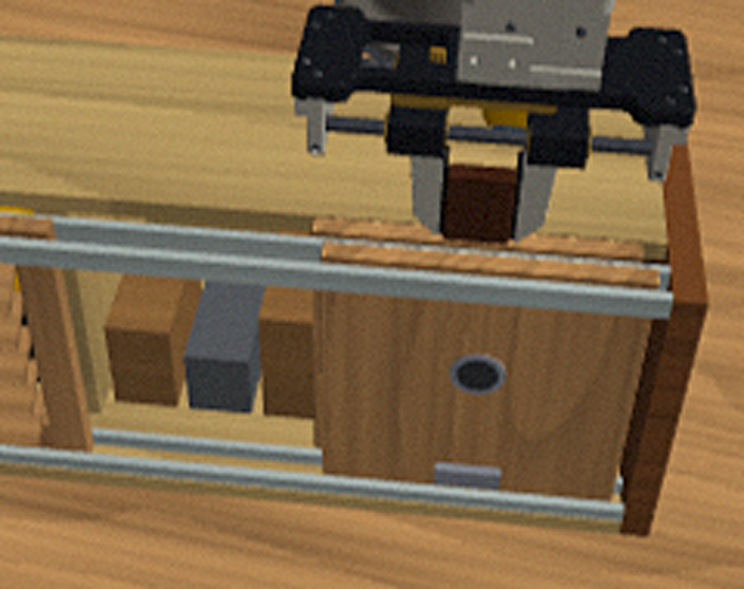

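```bash
python3 - <<'E'
from geo import *
o=pickle.load(open('e.pkl','rb')); s=o['scene'][0]
z=lambda x,y:(x/3.1+140-.5,y/3.1+110-.5)
yd=np.array([-.129,.9917,0])
for n,c in dict(mL=(313,219),pL=(322,243),mR=(646,243),pR=(661,267)).items():
    X=onz(s,z(*c),.204);print(n,X.round(4),(X@yd).round(4))
import cv2
im=s['color'][175:205,230:365,::-1];cv2.imwrite('pics/e_zz.png',cv2.resize(im,None,fx=5.9,fy=12,interpolation=cv2.INTER_CUBIC))
E
```

```text
mL [0.5765 0.0177 0.204 ] -0.0568
pL [0.5947 0.0277 0.204 ] -0.0492
mR [0.5508 0.1977 0.204 ] 0.125
pR [0.5684 0.207  0.204 ] 0.132
```

View pics/e_zz.png

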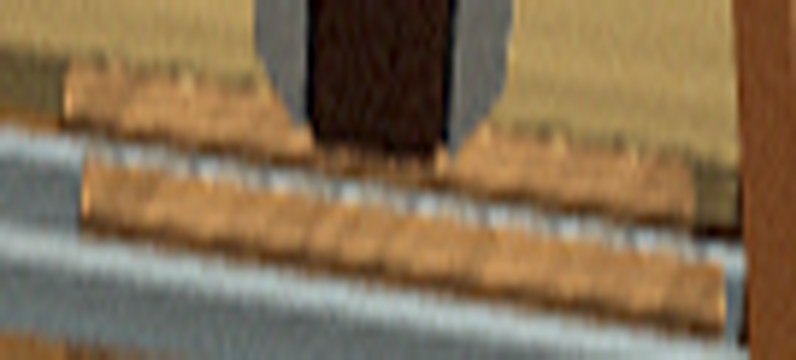

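Both ends show the middle door about 7 mm short. Moving 7 mm more, then releasing and rising.

Request:
servo_tool --targets "0 -6 0 0; 0 -4 0 0; 0 0 0 0; 0 0 0 0"

```text
time: 8.0
tool_pos: [0.5664, 0.115, 0.2265]
tool_rot: [3.134, -0.008, 0.13]
contact_force: [0.1, -1.4, 2.5]
opening: 0.0361
```

Request:
servo_tool --targets "0 0 0 0; 0 0 0 0; 0 0 0 0; 0 0 0 0; 0 0 -20 0; 0 0 -45 0; 0 0 -45 0; 0 0 -30 0; 0 0 0 0; 0 0 0 0" --hand 1

```text
time: 9.25
tool_pos: [0.5644, 0.1157, 0.3677]
tool_rot: [3.134, -0.002, 0.13]
contact_force: [0.2, 0.3, -0.2]
opening: 0.0918
```

```bash
python3 -c "
import look;look.go('f')"|head -8; python3 - <<'E'
import cv2
im=cv2.imread('pics/f_scene.png')[110:300,140:380]; cv2.imwrite('pics/f_z.png',cv2.resize(im,None,fx=3.1,fy=3.1,interpolation=cv2.INTER_CUBIC))
E
```

```text
scene middle_tab 0.95 [296.5 180.8 108.8  31.7]
scene plain_top 0.56 [296.6 229.9 112.   85.2]
scene louvred_top 0.9 [113.5 214.3 120.3  79.4]
scene middle_door 0.64 [298.1 178.9 106.5  32.5]
top louvred_top 0.69 [365.4 155.2 101.9  21.7]
{'time': 9.75, 'qpos': array([ 0.07349844,  0.38167187,  1.11967179, -0.00788646,  1.63647663,
        1.51375411]), 'qvel': array([-0.00090799, -0.00214479, -0.00274623,  0.00097975,  0.00236721,
       -0.0010253 ]), 'joint_efforts': array([-4.72719737e-03, -4.75000727e+01, -2.68053085e+01,  4.27724633e-03,
```

View pics/f_z.png

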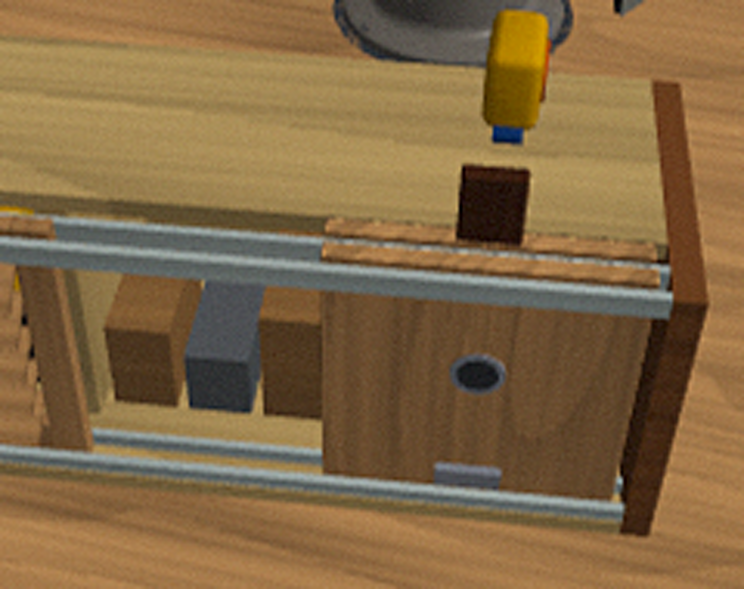

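The picture shows the door edges lined up: left edges at columns 324 and 322, right edges at 658 and 661. The tab is free and the tape measure undisturbed.

```bash
python3 -c "
from cell import robot;print(robot.hand_in())"
```

```text
the job is handed in; nothing more can be done
None
```

The middle door now stands behind the plain door, and I let go of the tab and handed the job in at about 10 s. I gripped the tab by its ends, along the track, and slid it about 184 mm toward +y, away from the louvred door. I then opened the gripper and rose about 140 mm clear.

- **Alignment:** a picture at about 175 mm showed the door 7 mm short, so I moved it a little further. In the last picture the two doors' edges line up within 2–3 zoomed pixels, which is about 1–2 mm.
- **Release:** the tool force reads near zero with the gripper fully open, so nothing is being touched. The tape measure and the louvred door are where they were.
- **Disagreements:**
  - Before the grasp, the two views differed by about 5 mm in the tab's x. I took a value between them and the grip held.
  - In the first scene picture the network reported the middle door as the plain one, with a low score of 0.33. The top view and the visible louvres and finger cup settled which end was which.

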